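Load the hot-melt unit with the fresh glue cartridge

ROBOT

A 6-joint arm with a two-finger parallel gripper is mounted at the origin on a cart in front of the work surface, level with it; the furniture and walls round the work are solid. World frame = base frame: x ahead of the robot, y to its left, z up, the work surface at z = 0. Lengths are in mm, angles in degrees, forces in N, time in s.
With the tool pointing down it reaches from about 300 to 1000 mm from the base axis. Payload 5.1 kg.
Tool frame: the origin (TCP) lies midway between the tips of the shut fingers; the grasp point (between the pads) lies 19 mm behind it; y points along the fingers, x is the direction in which the jaws open and shut, and the axes are right-handed (so a half turn about y gives the same grasp; the last joint's range is limited). The gripper opens to 95 mm and grips with 3 to 60 N. Pads are 20 mm wide; open, the fingers measure 119 mm over their backs; the gripper's body (75 mm by 180 mm) begins 59 mm behind the grasp point.
Start: joints at [69.294, 7.093, 94.555, -0, 78.352, -4.733], TCP at [178.903, 624.883, 214.656] pointing down, gripper open.
Joint ranges: [-149.61, 149.61], [-58.7, 133.49], [1.44, 155.28], [-77.14, 257.14], [18.33, 153.61], [-166.67, 166.67]. Speed limits (degrees/s): [147.25, 147.25, 180, 180, 180, 180].

INTERFACE

Orientations are given as a 3x3 rotation matrix whose columns are the frame's x, y, z axes.
In Python, from station import r gives the robot as it stands. The module is installed in compiled form; this text tells all that it offers.
- The arm moves only by the tool send_rows, never from a script. Its argument "motion" is a list of rows, each a list of 4 numbers: the shift along the world's x, y, z scaled (see below), then the turn about the world's z scaled (see below). In form: [[x, y, z, roll], ...]. A call has 1 to 10 rows; each row shifts and turns the commanded pose from where the row before left it; what a row does not reach is not made up. The controller multiplies each number of a shift by 0.05 m and each number of a turn by 180 degrees. A row lasts 1/8 s, in which the tool goes at most 62.5 mm and 10.7 degrees, less where a joint would pass 70% of its speed; a pose out of reach is approached as far as the arm can. A call with a number of a shift or a turn outside -1 to 1 is refused whole. A call with a gripper value outside its range is refused whole. "hand" is the opening, from 0 (shut) to 1 (fully open), set as the call begins (left out, the last holds). The fingers move at their own pace and stop on an object; "force" is the grip in N (left out, the last holds). Time passes only in rows, so rows that do not move let the fingers close. It gives the time, the measured TCP pose, the force and the opening at its end, in the units of the state.
- r.read_state(): the state, without advancing time (a new reading comes with each control period).
- r.get_image(name): name is "scene" or "top"; returns a dict with "img" (420x560x3 uint8, red, green, blue), "z_map" (420x560 float32, mm along the optical axis (not along the pixel's ray), 0 where there is no reading), "fov_y" (degrees; the focal length in pixels is half the picture's height over the tangent of half this angle, whatever the lens; pixels are square), "cx", "cy" (the principal point, pixels), "dist" ([k1, k2, p1, p2, k3] as OpenCV has them; the pictures are not rectified), "pose" (4x4, takes a point from camera to world coordinates). Camera axes: x right, y up, looking along -z (the intrinsics and any distortion apply to the point x, -y, -z); pixel columns grow to the right and rows downward; lengths in mm; the calibration is good to about 2 mm. A picture is of the moment at which its call begins.
- r.close_job(): hands the job in, once; it reports no verdict.
The state is a dict: "time": time; "joint_pos": joint angles; "qvel": joint speeds; "joint_torque": joint torques, N m; "tcp_pos": TCP position; "eef_rot": TCP orientation; "force": force on the tool from outside, world axes, zero at the start; "wrist_torque": the same for the moment, N m; "opening": opening from 0.0 (shut) to 1.0 (fully open).
Only numpy, scipy, OpenCV 4.12 (cv2) and the standard library are available. Lean on these libraries where they do the work, as an engineer would, in place of code of your own. Each camera call takes 0.05 s, during which the arm holds its last target.

TASK

Make the hot-melt unit ready to load by pressing its three keys one at a time, fully and in this order: red (stop), yellow (vent), green (load). Then lift the two identical closed glue cartridges in turn to feel which is heavier, and stand the lighter, spent one upright in the grey returns tray and let go of it. Put the heavier one upright into the unit's round seat, press it down all the way against the spring, and finish while still gripping it and holding it down for the person who will lock it; never tip a cartridge over, and leave the other things on the bench where they are.

Things in the scene. Friction and masses are not known exactly. Their poses are not given: they have to be found in the camera images.
- hot_melt_unit: bench hot-melt glue unit, fixed to the bench, 120 (x) by 196 (y) mm base plate; origin at the centre of its underside; at yaw 0 its front (-x side) faces the robot. Grey key housing (top 62 mm up) on its right part; round aluminium cartridge seat on its left part; low brass nozzle in front of the seat, reaching 74 mm forward of the origin
- seat_mouth (a point): centre of the seat's mouth, fixed, 72 mm above the bench: flared funnel, 84 mm across outside and about 68 mm wide at the top, narrowing in 18 mm to a bore 56 mm wide
- seat_top (a point): centre of the top face of the sprung plate inside the seat, moves with the plate: 27 mm below the mouth when up, 41 mm below when fully down. A cartridge stands on it
- seat (a joint): sprung plate of the seat: 0 (up) to 0.014 m (down on its stop). Spring: 7 N to start moving, 14 N at the stop, so a cartridge's own weight does not sink it and it springs up when let go; counts as down beyond 10 mm
- stop_key (a joint): red stop push key of the hot-melt unit, joint 0 (up) to 0.006 m (fully down), spring-loaded, about 1.5 N to start and 5 N at the bottom; counts as pressed beyond about 4 mm; springs back up by itself
- vent_key (a joint): yellow vent push key of the hot-melt unit, joint 0 (up) to 0.006 m (fully down), spring-loaded, about 1.5 N to start and 5 N at the bottom; counts as pressed beyond about 4 mm; springs back up by itself
- load_key (a joint): green load push key of the hot-melt unit, joint 0 (up) to 0.006 m (fully down), spring-loaded, about 1.5 N to start and 5 N at the bottom; counts as pressed beyond about 4 mm; springs back up by itself
- stop_key_top (a point): centre of the top of the red key (19 mm across), moves with it; pressed straight down. The keys stand in a row 36 mm apart, 84 mm above the bench when up
- vent_key_top (a point): centre of the top of the yellow key (19 mm across), moves with it; pressed straight down. The keys stand in a row 36 mm apart, 84 mm above the bench when up
- load_key_top (a point): centre of the top of the green key (19 mm across), moves with it; pressed straight down. The keys stand in a row 36 mm apart, 84 mm above the bench when up
- returns_tray: grey plastic tray, fixed, 115 (x) by 185 (y) mm outside, walls 4 mm thick and 36 mm high, floor 4 mm; open above, empty, with room for both cartridges side by side along its y; origin at the centre of its underside. Left of it stands a fixed toggle clamp with an upright lever 200 mm high, and beyond that a drawer cabinet 300 mm high with what stands on it
- cartridge_1: one of two look-alike closed cartridges: upright aluminium cylinder, 46 mm across, 115 mm tall, yellow band, black cap on top; origin at the centre of its underside, z along it. A solid glue slug sits inside with a little play. The fresh one is at least 0.15 kg heavier than the other, both are under 0.6 kg; only weight tells. Grip the sides of the upper half, clear of the seat and tray
- cartridge_2: one of two look-alike closed cartridges: upright aluminium cylinder, 46 mm across, 115 mm tall, yellow band, black cap on top; origin at the centre of its underside, z along it. A solid glue slug sits inside with a little play. The fresh one is at least 0.15 kg heavier than the other, both are under 0.6 kg; only weight tells. Grip the sides of the upper half, clear of the seat and tray
- wax_block: bystander, leave alone: block of yellow thread wax, 34x52x20 mm, loose on the bench; origin under its centre
- tape_roll_3: bystander, leave alone: roll of masking tape lying flat, 108 mm across, 36 mm high; origin under its centre
- heel_lift_3: bystander, leave alone: tan leather heel lift, 65x69x10 mm; origin under its centre

How it is judged:
By the outcome, as a careful person would: the job done as asked, in the order asked, and still so for the second after the job is handed in, while the arm keeps its last pose, push and grip.
It also fails if it takes over 72 s, if anything falls off the work surface, if the arm or the gripper's body presses on something with over 40 N, if the wrist force passes 120 N, or if a joint passes its speed limit or range.

## Working session

There is one attempt and no reset: what is moved stays moved. The work goes in short steps, Python scripts to look and compute and a tool call to move; the robot and the scene stay as the last step left them, time stands still between calls to the robot, and variables do not carry over. Pictures are saved under pics/ and viewed, and the job is handed in when it is done.

Besides the shell and the picture viewer there is one more tool, called after ">>>" in YAML: its name, and indented under it one key for each argument. send_rows: Moves the arm, as the interface text tells. Shifts and turns lie within -1 to 1; 1 stands for 0.05 m of shift or 180 degrees of turn. Its arguments: {"type":"object","properties":{"motion":{"type":"array"},"hand":{"type":"number"},"force":{"type":"number"}},"required":["motion"]}

```bash
mkdir -p pics
cat > h.py <<'E'
import numpy as np, cv2, pickle
from station import r
def snap(n,tag):
    d=r.get_image(n); pickle.dump(d,open(f'pics/{tag}.pkl','wb'))
    cv2.imwrite(f'pics/{tag}.png',cv2.cvtColor(d['img'],cv2.COLOR_RGB2BGR)); return d
def ld(tag): return pickle.load(open(f'pics/{tag}.pkl','rb'))
def K(d):
    f=d['img'].shape[0]/2/np.tan(np.radians(d['fov_y'])/2)
    return np.array([[f,0,d['cx']],[0,f,d['cy']],[0,0,1]])
def rays(d,uv):
    p=cv2.undistortPoints(np.array(uv,float).reshape(-1,1,2),K(d),np.array(d['dist'],float)).reshape(-1,2)
    c=np.c_[p[:,0],-p[:,1],-np.ones(len(p))]
    P=np.array(d['pose']); return P[:3,3],c@P[:3,:3].T
def onz(d,uv,z):
    o,v=rays(d,uv); return o+v*((z-o[2])/v[:,2])[:,None]
def pts(d,uv):
    o,v=rays(d,uv); uv=np.array(uv,int); z=d['z_map'][uv[:,1],uv[:,0]]
    return o+v*z[:,None]
def cloud(d):
    H,W=d['z_map'].shape; u,v=np.meshgrid(np.arange(W),np.arange(H))
    P=pts(d,np.c_[u.ravel(),v.ravel()]).reshape(H,W,3); P[d['z_map']==0]=np.nan; return P
E
python3 - <<'E'
from h import *
for n in('scene','top'):
    d=snap(n,n+'0'); print(n,np.round(d['pose'],2).tolist(),d['fov_y'],d['dist'])
s=r.read_state(); print({k:np.round(v,3).tolist() for k,v in s.items()})
E
```

```text
scene [[0.77, 0.41, -0.48, 93.16], [-0.64, 0.48, -0.6, -779.87], [-0.02, 0.77, 0.63, 650.62], [0.0, 0.0, 0.0, 1.0]] 55.899479142269506 [0.03212205 0.         0.         0.         0.        ]
top [[0.02, 0.99, -0.13, 378.94], [-1.0, 0.02, -0.0, -252.2], [-0.0, 0.13, 0.99, 1308.42], [0.0, 0.0, 0.0, 1.0]] 44.31912115804762 [-0.01489005  0.          0.          0.          0.        ]
{'time': 0.1, 'joint_pos': [69.293, 7.131, 94.623, -0.001, 78.352, -4.731], 'qvel': [0.016, -0.021, -0.124, 0.148, -0.077, -0.098], 'joint_torque': [0.0, -41.888, -36.11, 0.078, 0.046, -0.0], 'tcp_pos': [178.723, 624.362, 213.528], 'eef_rot': [[0.275, -0.001, -0.961], [0.961, -0.002, 0.275], [-0.002, -1.0, 0.0]], 'force': [0.588, 0.135, 0.018], 'wrist_torque': [-0.022, -0.01, -0.003], 'opening': 1.003}
```

```bash
ls .
```

```text
h.py
pics
```

View pics/scene0.png

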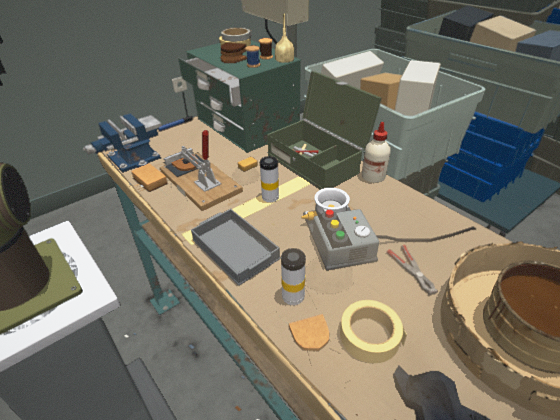

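View pics/top0.png

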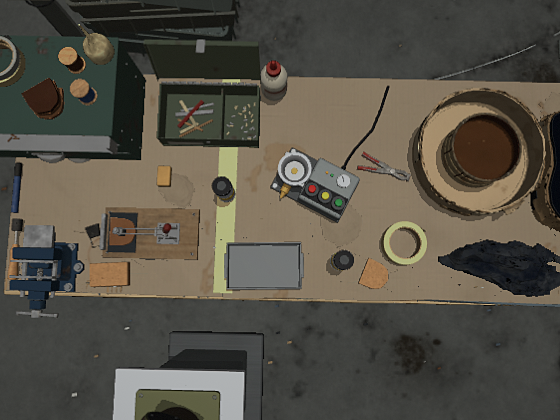

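The top view shows the cartridge caps at about (222,188) and (343,260), the seat at (293,170), the red, yellow and green keys at (313,189), (325,196) and (338,203), and the tray spanning (228..302, 243..289). The scene view shows the same layout with both cartridges upright.

Run:
```python
from h import *
for t in('top0','scene0'):
    d=ld(t); C=cloud(d); hsv=cv2.cvtColor(d['img'],cv2.COLOR_RGB2HSV)
    print(t)
    roi={'top0':(265,145,365,225),'scene0':(310,185,385,265)}[t]
    for n,lo,hi in(('red',(0,150,80),(6,255,255)),('yel',(22,150,100),(32,255,255)),('grn',(45,120,60),(80,255,255))):
        m=cv2.inRange(hsv,lo,hi); k=np.zeros_like(m);k[roi[1]:roi[3],roi[0]:roi[2]]=255; m&=k
        nn,l,st,ce=cv2.connectedComponentsWithStats(m)
        for i in range(1,nn):
            if st[i,4]>12:
                P=C[l==i]; print(n,st[i,4],ce[i].round(1),'onz84',onz(d,[ce[i]],84).round(1),'depth',np.nanmedian(P,0).round(1),np.nanmax(P[:,2]).round(1))
    # caps: points z 108..122
    m=((C[...,2]>109)&(C[...,2]<122)&(C[...,0]>150)&(C[...,0]<720)).astype(np.uint8)
    nn,l,st,ce=cv2.connectedComponentsWithStats(m)
    for i in range(1,nn):
        if 40<st[i,4]<900: print('cap',st[i,:],ce[i].round(1),np.nanmedian(C[l==i],0).round(1), onz(d,[ce[i]],115).round(1), (np.nanmin(C[l==i],0)).round(0),(np.nanmax(C[l==i],0)).round(0))
    # tray rim and seat rim
    m=(abs(C[...,2]-36)<5).astype(np.uint8)
    nn,l,st,ce=cv2.connectedComponentsWithStats(m)
    for i in range(1,nn):
        if st[i,4]>150:
            p=C[l==i][:,:2].astype(np.float32); print('z36',st[i],cv2.minAreaRect(p))
    m=(abs(C[...,2]-72)<4).astype(np.uint8)
    nn,l,st,ce=cv2.connectedComponentsWithStats(m)
    for i in range(1,nn):
        if st[i,4]>60:
            p=C[l==i][:,:2].astype(np.float32); print('z72',st[i],cv2.minAreaRect(p),cv2.minEnclosingCircle(p))
```

```text
top0
red 46 [311.6 188.3] onz84 [[ 596.6 -314.7   84. ]] depth [ 596.9 -315.5   84.3] 89.8
yel 43 [324.9 195.1] onz84 [[ 580.6 -346.8   84. ]] depth [ 580.5 -346.9   83.7] 90.3
grn 42 [338.2 202. ] onz84 [[ 564.5 -378.9   84. ]] depth [ 564.2 -378.5   84.8] 88.7
cap [212 176  19  20 306] [221.  185.4] [ 593.1 -100.5  116. ] [[ 593.  -100.1  115. ]] [ 571. -122.  110.] [616. -78. 122.]
cap [ 12 247  44  17 558] [ 33.5 254.3] [421.1 326.4 118.7] [[421.5 328.6 115. ]] [402. 278. 109.] [439. 379. 122.]
cap [334 250  20  20 319] [343.6 259.3] [ 426.9 -389.9  116.2] [[ 426.6 -389.4  115. ]] [ 404. -411.  109.] [ 448. -367.  122.]
cap [  9 275  46   4 104] [ 31.5 276.5] [370.3 327.5 118.4] [[370.3 329.1 115. ]] [368. 278. 109.] [373. 381. 122.]
cap [  9 280  45  12 391] [ 30.6 285.3] [350.1 328.5 118.9] [[350.3 329.5 115. ]] [338. 280. 110.] [362. 380. 122.]
z36 [475  97  61  59 189] ((791.7219848632812, -822.684326171875), (208.0143280029297, 43.585357666015625), 43.73714065551758)
z36 [109 217  26  28 409] ((488.0439453125, 153.08763122558594), (67.21752166748047, 63.152278900146484), 0.3
[... 8080 characters left out ...]
695.170654296875), (220.67977905273438, 49.22541809082031), 75.36927795410156) ((598.3567504882812, -701.3873291015625), 110.3399887084961)
z72 [493 287  67  67 288] ((641.228515625, -710.4986572265625), (136.0634002685547, 36.22045135498047), 70.33561706542969) ((658.2825927734375, -716.5928955078125), 68.03179931640625)
z72 [416 373  44  35 356] ((437.6543884277344, -697.4342041015625), (21.56840705871582, 63.376888275146484), 7.361180782318115) ((438.72454833984375, -697.2958984375), 31.798372268676758)
z72 [536 393  24   7  76] ((552.1281127929688, -799.7393798828125), (7.876794338226318, 28.536779403686523), 40.65284729003906) ((552.8556518554688, -799.114501953125), 14.275036811828613)
```

Run:
```python
import cv2
a=cv2.imread('pics/top0.png')[140:300,200:420]; cv2.imwrite('pics/crop1.png',cv2.resize(a,None,fx=3.6,fy=3.6,interpolation=cv2.INTER_CUBIC))
a=cv2.imread('pics/scene0.png')[140:350,180:420]; cv2.imwrite('pics/crop2.png',cv2.resize(a,None,fx=2.8,fy=2.8,interpolation=cv2.INTER_CUBIC))
```

```text
(no output)
```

View pics/crop1.png

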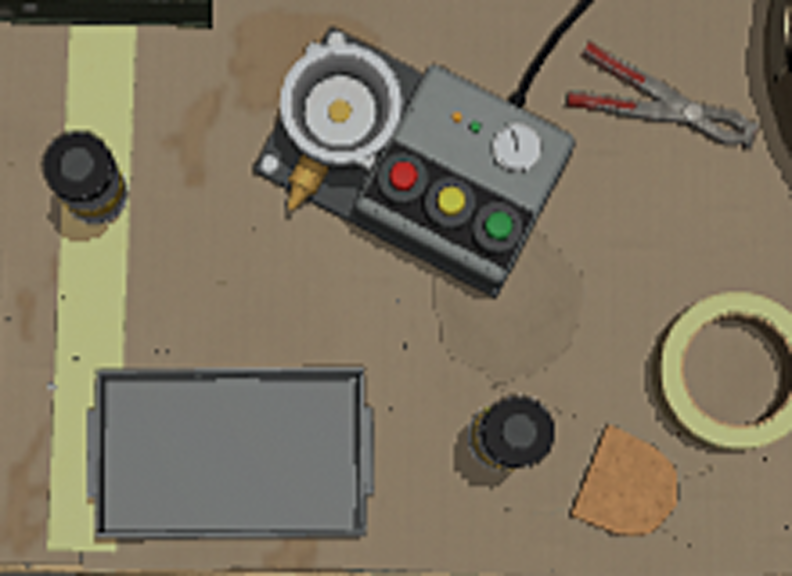

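View pics/crop2.png

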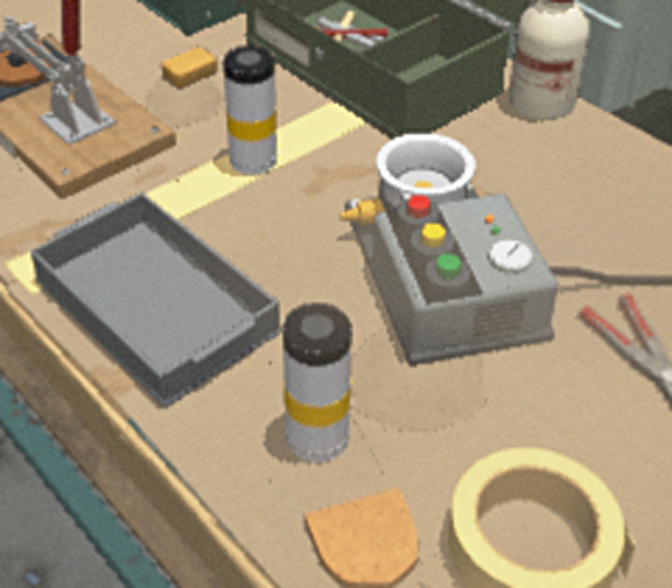

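Run:
```python
from h import *
for t in('top0','scene0'):
    d=ld(t); C=cloud(d); q=(abs(C[...,2]-72)<4)&(np.hypot(C[...,0]-646,C[...,1]+272)<46)
    # exclude housing side
    p=C[q][:,:2]; rr=np.hypot(*(p-[646,-272]).T); o=p[rr>34]
    # algebraic circle on ring mid
    A=np.c_[2*o,np.ones(len(o))]; s=np.linalg.lstsq(A,(o**2).sum(1),rcond=None)[0]
    print(t,s[:2],np.sqrt(s[2]+s[0]**2+s[1]**2),cv2.minEnclosingCircle(p.astype(np.float32)),len(o))
    # sprung plate nub: yellow in seat
    q=(abs(C[...,2]-45)<6)&(np.hypot(C[...,0]-646,C[...,1]+272)<30); print('plate',q.sum(),np.nanmedian(C[q],0))
print('heightmap rows x 200..800 step50; cols y 700..-50')
C=np.concatenate([cloud(ld(t)).reshape(-1,3) for t in('top0','scene0')])
for x in range(150,850,50):
    print(x,[int(np.nanmax(np.r_[0,C[(abs(C[:,0]-x-25)<25)&(abs(C[:,1]-y-25)<25),2]])) for y in range(700,-450,-50)])
```

```text
top0 [ 647.05786384 -271.7908043 ] 38.068581702036234 ((647.3056640625, -272.6402282714844), 44.75984191894531) 237
plate 370 [ 649.40270598 -271.89892522   45.27320293]
scene0 [ 644.6205448  -272.87903323] 38.12825185648666 ((646.0014038085938, -274.22589111328125), 43.65915298461914) 227
plate 152 [ 656.86081581 -261.14318804   46.13148688]
heightmap rows x 200..800 step50; cols y 700..-50
150 [0, 244, 0, 232, 0, 0, 0, 0, 0, 0, 0, 0, 4, 3, 5, 3, 3, 3, 1, 0, 0, 0, 0]
200 [0, 310, 0, 0, 0, 0, 0, 0, 0, 0, 0, 0, 0, 0, 0, 0, 0, 0, 0, 0, 0, 0, 0]
250 [0, 0, 0, 0, 0, 0, 0, 73, 94, 107, 0, 0, 0, 0, 0, 0, 0, 0, 0, 0, 0, 0, 0]
300 [0, 0, 0, 0, 0, 1, 2, 124, 124, 122, 28, 26, 5, 7, 5, 6, 5, 37, 36, 5, 7, 5, 6]
350 [0, 0, 0, 0, 0, 4, 30, 123, 125, 124, 33, 33, 33, 8, 8, 8, 6, 41, 39, 41, 42, 37, 6]
400 [0, 0, 0, 0, 0, 3, 27, 124, 126, 126, 44, 46, 31, 25, 24, 27, 8, 41, 10, 11, 42, 39, 122]
450 [0, 0, 0, 0, 0, 4, 29, 106, 107, 105, 48, 88, 87, 76, 197, 196, 8, 41, 39, 42, 40, 7, 6]
500 [0, 0, 0, 0, 0, 4, 27, 6, 7, 9, 46, 46, 39, 28, 61, 25, 8, 7, 8, 7, 9, 65, 76]
550 [0, 0, 0, 0, 0, 1, 22, 6, 7, 8, 7, 15, 15, 8, 18, 7, 120, 121, 7, 39, 74, 90, 88]
600 [0, 0, 0, 0, 0, 6, 227, 229, 229, 230, 229, 230, 230, 27, 24, 9, 125, 123, 8, 79, 79, 89, 74]
650 [0, 0, 0, 0, 0, 3, 240, 241, 242, 243, 242, 243, 242, 26, 23, 6, 9, 10, 7, 77, 78, 78, 68]
700 [0, 0, 0, 0, 0, 0, 240, 244, 279, 283, 282, 292, 243, 82, 78, 78, 77, 78, 81, 11, 18, 7, 7]
750 [0, 0, 0, 0, 0, 0, 263, 282, 285, 284, 281, 292, 244, 80, 24, 21, 58, 13, 80, 7, 8, 8, 6]
800 [0, 0, 0, 0, 0, 0, 282, 280, 285, 244, 293, 301, 298, 80, 68, 55, 74, 73, 100, 109, 8, 7, 9]
```

>>> send_rows:
  motion:
    - [0,0,1,0]
    - [0,0,1,0]
    - [0.3,-1,0,-0.05]
    - [0.3,-1,0,-0.05]
    - [0.3,-1,0,-0.05]
    - [0.3,-1,0,-0.05]
    - [0.3,-1,0,-0.05]
    - [0.3,-1,0,-0.05]
    - [0.3,-1,0,-0.05]
    - [0.3,-1,0,-0.05]
  hand: 0
  force: 30

```text
time: 1.35
tcp_pos: [298.8, 223.3, 314.2]
eef_rot: [[1.0, 0.0, -0.031], [0.031, -0.0, 1.0], [0.0, -1.0, -0.0]]
force: [0.4, 0.3, -1.7]
opening: 0.022
```

>>> send_rows:
  motion:
    - [0.5,-1,0,-0.05]
    - [0.5,-1,0,-0.05]
    - [0.5,-1,0,-0.05]
    - [0.5,-1,0,0]
    - [0.5,-1,0,0]
    - [0.5,-1,0,0]
    - [0.5,-1,0,0]
    - [0.5,-1,0,0]
    - [0.5,-1,-0.5,0]
    - [0.5,-1,-1,0]

```text
time: 2.6
tcp_pos: [546.1, -269.3, 248.7]
eef_rot: [[0.906, 0.003, 0.423], [-0.423, -0.002, 0.906], [0.004, -1.0, -0.0]]
force: [1.2, 0.2, -0.3]
opening: 0.004
```

>>> send_rows:
  motion:
    - [0.46,-0.4,-1,0]
    - [0.46,-0.38,-1,0]
    - [0,0,-0.7,0]
    - [0,0,0,0]
    - [0,0,0,0]

```text
time: 3.22
tcp_pos: [591.3, -306.0, 114.6]
eef_rot: [[0.907, 0.002, 0.422], [-0.422, -0.001, 0.907], [0.002, -1.0, -0.0]]
force: [-0.1, -0.4, 1.9]
opening: 0.003
```

Run:
```python
from h import *
import cv2
for n,(a,b,c,e) in {'scene':(150,300,250,420),'top':(140,260,230,390)}.items():
    d=snap(n,n+'1'); im=cv2.imread(f'pics/{n}1.png')[a:b,c:e]; cv2.imwrite(f'pics/c_{n}1.png',cv2.resize(im,None,fx=4,fy=4))
print(r.read_state()['tcp_pos'])
```

```text
[ 592.00831484 -306.42416904  116.07442118]
```

View pics/c_scene1.png

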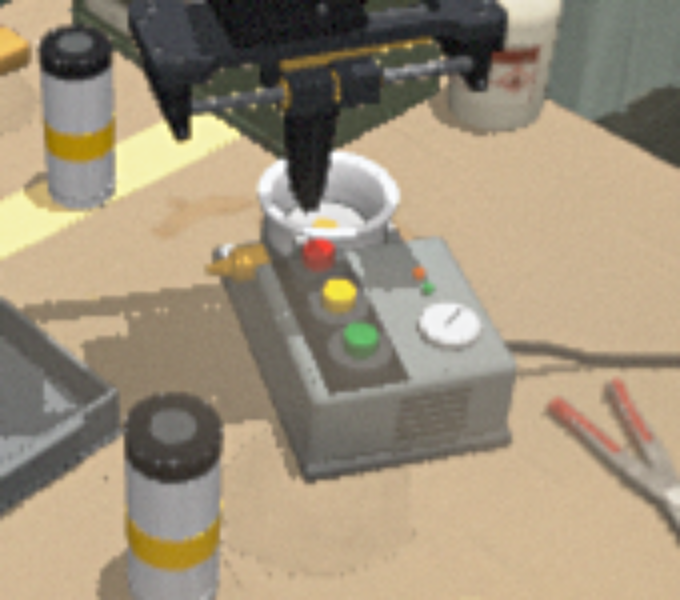

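View pics/c_top1.png

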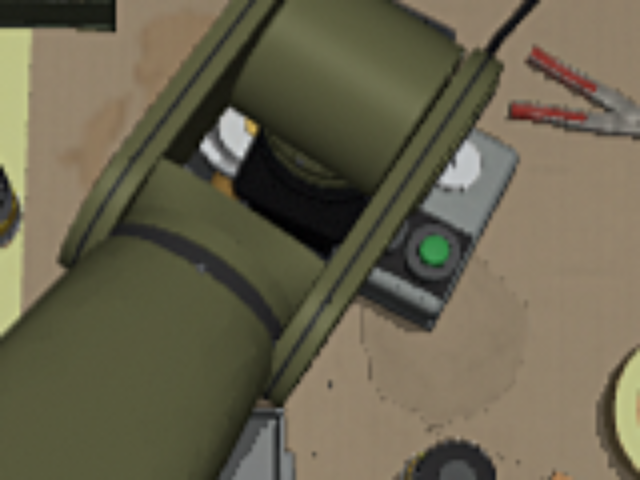

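Crop of the scene: the fingertip is at about (327,202) full-image pixels, just above and left of the red key at (330,213). The top view is mostly hidden by the arm.

Run:
```python
from h import *
d=ld('scene1'); print(onz(d,[[327.5,202],[327.5,201]],116).round(1))
```

```text
[[ 586.3 -315.8  116. ]
 [ 588.8 -313.3  116. ]]
```

>>> send_rows:
  motion:
    - [0.06,-0.2,-0.3,0]
    - [0,0,-0.16,0]
    - [0,0,-0.16,0]
    - [0,0,-0.14,0]
    - [0,0,0,0]
    - [0,0,0,0]

```text
time: 4.08
tcp_pos: [593.6, -316.0, 78.1]
eef_rot: [[0.907, -0.001, 0.422], [-0.422, -0.0, 0.907], [-0.001, -1.0, -0.001]]
force: [-8.0, 3.0, 14.1]
opening: 0.003
```

```bash
cat > see.py <<'E'
from h import *
import sys
t=sys.argv[1]; x0,y0,x1,y1=map(int,sys.argv[2:6]); n=sys.argv[6] if len(sys.argv)>6 else 'scene'
snap(n,t); im=cv2.imread(f'pics/{t}.png')[y0:y1,x0:x1]; s=min(790/im.shape[1],590/im.shape[0]); cv2.imwrite(f'pics/{t}c.png',cv2.resize(im,None,fx=s,fy=s,interpolation=cv2.INTER_CUBIC))
s=r.read_state(); print(s['time'],np.round(s['tcp_pos'],1),np.round(s['force'],2),np.round(s['joint_pos'],0))
E
python3 see.py s2 290 170 400 270
```

```text
4.125 [ 593.6 -316.    78.1] [-7.5   3.08 14.82] [-33.  16.  98.  -0.  66.  -8.]
```

View pics/s2c.png

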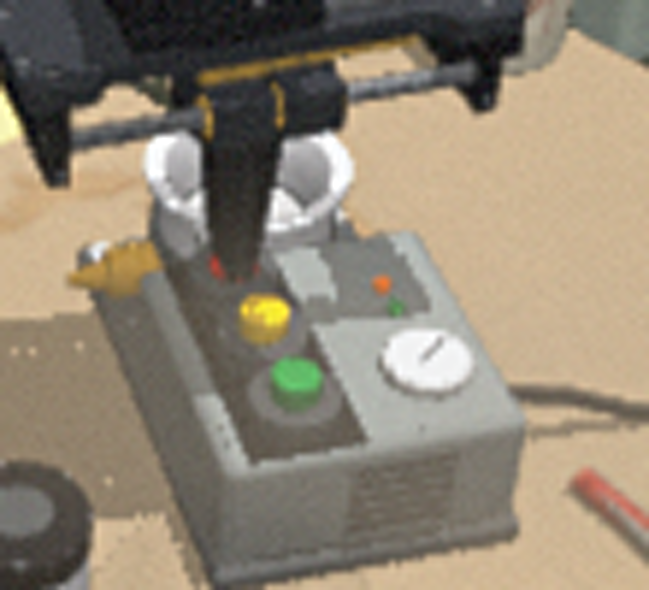

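The red key is pressed under the fingertip (its crop position is about (235,270)).

>>> send_rows:
  motion:
    - [0,0,0.5,0]
    - [0,0,0,0]
    - [-0.32,-0.63,0,0]
    - [0,0,0,0]
    - [0,0,-0.18,0]
    - [0,0,-0.18,0]
    - [0,0,-0.14,0]
    - [0,0,0,0]
    - [0,0,0,0]

```text
time: 5.25
tcp_pos: [577.9, -346.5, 78.1]
eef_rot: [[0.907, -0.001, 0.421], [-0.421, 0.001, 0.907], [-0.002, -1.0, 0.0]]
force: [-7.9, 5.1, 16.6]
opening: 0.01
```

```bash
python3 see.py s3 290 170 400 270
```

```text
5.3 [ 577.9 -346.6   78.1] [-7.25  4.89 16.23] [-36.  17.  97.  -0.  66. -11.]
```

View pics/s3c.png

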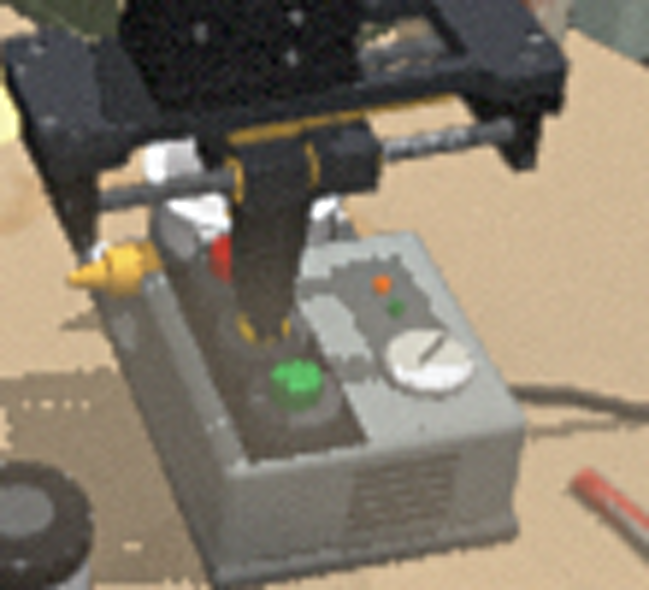

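The yellow key (crop (265,328)) is fully down and the red one is back up. Green is next.

>>> send_rows:
  motion:
    - [0,0,0.5,0]
    - [0,0,0,0]
    - [-0.32,-0.65,0,0]
    - [0,0,0,0]
    - [0,0,-0.18,0]
    - [0,0,-0.18,0]
    - [0,0,-0.14,0]
    - [0,0,0,0]
    - [0,0,0,0]

```text
time: 6.42
tcp_pos: [561.9, -379.0, 78.1]
eef_rot: [[0.907, -0.001, 0.421], [-0.421, 0.001, 0.907], [-0.002, -1.0, 0.0]]
force: [-6.0, 5.7, 15.6]
opening: 0.003
```

```bash
python3 see.py s4 290 170 400 270
```

```text
6.475 [ 561.9 -378.9   78.1] [-6.14  5.15 15.74] [-39.  17.  97.   0.  66. -14.]
```

View pics/s4c.png

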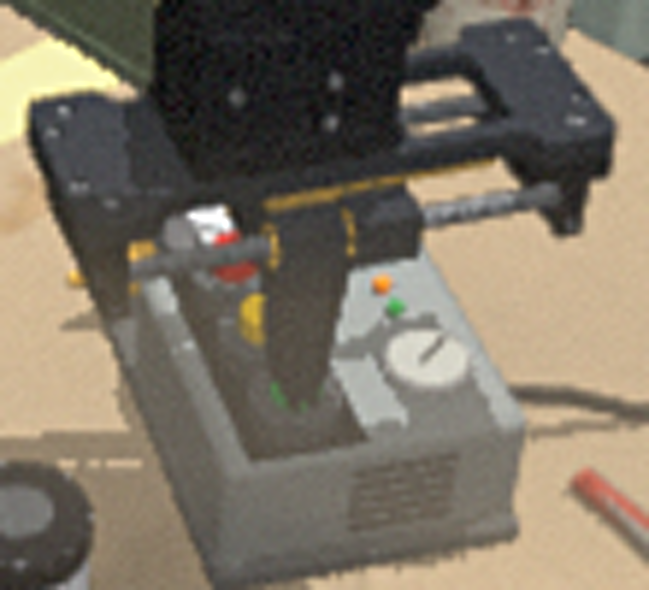

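The green key is down, so all three have been pressed in order. Now over cartridge B.

>>> send_rows:
  motion:
    - [0,0,0.8,0]
    - [0,0,1,0]
    - [-0.7,-0.06,0,0]
    - [-0.7,-0.06,0,0]
    - [-0.7,-0.06,0,0]

```text
time: 7.1
tcp_pos: [455.9, -388.0, 164.1]
eef_rot: [[0.907, -0.001, 0.421], [-0.421, 0.001, 0.907], [-0.001, -1.0, 0.0]]
force: [0.5, -0.1, 0.7]
opening: 0.004
```

>>> send_rows:
  motion:
    - [-0.6,-0.06,0,0]
    - [0,0,0,0]
    - [0,0,0,0]
  hand: 1

```text
time: 7.48
tcp_pos: [427.4, -391.5, 164.7]
eef_rot: [[0.907, 0.0, 0.422], [-0.422, 0.0, 0.907], [0.0, -1.0, 0.0]]
force: [-0.4, -0.1, -0.4]
opening: 0.261
```

>>> send_rows:
  motion:
    - [-0.06,0,0,0]
    - [0,0,0,0]
    - [0,0,0,0]
    - [0,0,0,0]
    - [0,0,0,0]

```text
time: 8.1
tcp_pos: [423.8, -391.8, 165.0]
eef_rot: [[0.907, 0.0, 0.422], [-0.422, -0.0, 0.907], [0.0, -1.0, -0.0]]
force: [1.5, 0.0, 0.4]
opening: 0.789
```

```bash
python3 see.py s5 230 200 360 320
```

```text
8.15 [ 423.8 -391.8  165. ] [-0.01 -1.03 -0.43] [-48.   0. 107.   0.  73. -23.]
```

View pics/s5c.png

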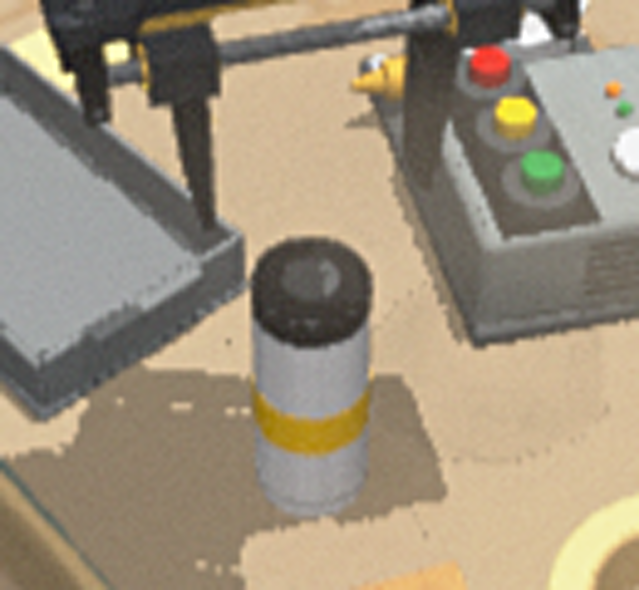

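The open fingers straddle cartridge B's cap, which is at crop (312,290). I'll descend and grip.

>>> send_rows:
  motion:
    - [0,0,-0.6,0]
    - [0,0,-0.7,0]
    - [0,0,-0.62,0]
    - [0,0,0,0]
    - [0,0,0,0]

```text
time: 8.78
tcp_pos: [424.3, -392.4, 70.3]
eef_rot: [[0.906, 0.001, 0.422], [-0.422, -0.001, 0.906], [0.002, -1.0, -0.001]]
force: [0.4, 0.3, 1.4]
opening: 1.0
```

```bash
python3 see.py s6 230 170 360 320;python3 - <<'E'
from h import *
# empty-hand baseline
a=[]
for i in range(4):
    r.get_image('top'); s=r.read_state(); a.append(np.r_[s['force'],s['joint_torque'][:3]])
print(np.mean(a,0).round(2),np.std(a,0).round(2))
E
```

```text
8.825 [ 424.6 -392.8   70.9] [ 0.87 -0.2   0.1 ] [-48.   6. 111.  -0.  63. -23.]
[  0.43   0.74   0.28  -0.   -36.53 -32.03] [0.46 0.65 0.49 0.   0.21 0.2 ]
```

View pics/s6c.png

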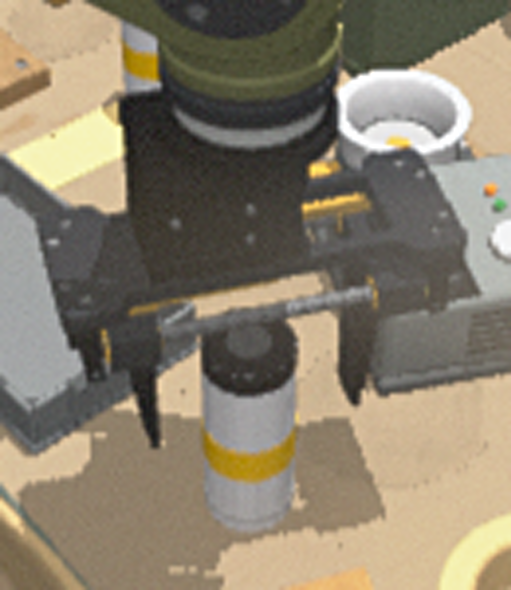

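Cartridge B is centred between the fingers at crop (250,345). Closing on it.

>>> send_rows:
  motion:
    - [0,0,0,0]
    - [0,0,0,0]
    - [0,0,0,0]
    - [0,0,0,0]
    - [0,0,0,0]
    - [0,0,0,0]
    - [0,0,0,0]
    - [0,0,0,0]
  hand: 0
  force: 30

```text
time: 10.02
tcp_pos: [423.7, -391.8, 68.9]
eef_rot: [[0.906, -0.0, 0.422], [-0.422, 0.0, 0.906], [-0.0, -1.0, 0.0]]
force: [0.0, 0.3, -1.2]
opening: 0.484
```

>>> send_rows:
  motion:
    - [0,0,0.2,0]
    - [0,0,0.4,0]
    - [0,0,0.4,0]
    - [0,0,0.2,0]
    - [0,0,0,0]
    - [0,0,0,0]
    - [0,0,0,0]
    - [0,0,0,0]

```text
time: 11.02
tcp_pos: [423.4, -391.5, 128.2]
eef_rot: [[0.906, -0.001, 0.422], [-0.422, 0.001, 0.906], [-0.001, -1.0, 0.001]]
force: [-0.2, 0.6, -2.7]
opening: 0.486
```

```bash
cat > weigh.py <<'E'
from h import *
a=[]
for i in range(10):
    r.get_image('top'); s=r.read_state(); a.append(np.r_[s['force'],s['joint_torque'][:3]])
print(s['time'],s['tcp_pos'].round(1) if hasattr(s['tcp_pos'],'round') else s['tcp_pos'],np.mean(a,0).round(2),np.std(a,0).round(2),s['opening'])
E
python3 weigh.py; python3 see.py s7 230 170 360 320
```

```text
11.525 [ 423.7 -391.8  129. ] [  0.26   0.1   -2.17   0.   -36.68 -35.09] [0.57 0.47 0.5  0.   0.01 0.02] 0.48832575269797124
11.575 [ 423.8 -391.8  129. ] [ 0.14  0.05 -1.88] [-48.   2. 109.   0.  70. -23.]
```

View pics/s7c.png

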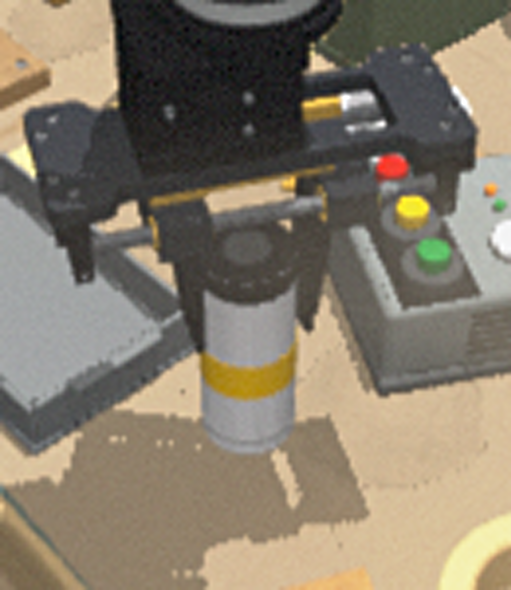

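B weighs about 2.2 to 2.4 N. I'll set it back down gently before weighing A.

>>> send_rows:
  motion:
    - [0,0,-0.4,0]
    - [0,0,-0.4,0]
    - [0,0,-0.2,0]
    - [0,0,-0.12,0]
    - [0,0,-0.08,0]
    - [0,0,0,0]
    - [0,0,0,0]

```text
time: 12.45
tcp_pos: [424.0, -392.1, 69.5]
eef_rot: [[0.907, 0.001, 0.422], [-0.422, -0.001, 0.907], [0.001, -1.0, -0.0]]
force: [0.2, 0.0, -2.2]
opening: 0.487
```

>>> send_rows:
  motion:
    - [0,0,-0.02,0]
    - [0,0,-0.02,0]
    - [0,0,0,0]

```text
time: 12.82
tcp_pos: [424.1, -392.3, 68.8]
eef_rot: [[0.907, 0.001, 0.422], [-0.422, -0.001, 0.907], [0.001, -1.0, -0.0]]
force: [-2.0, 1.9, 6.4]
opening: 0.486
```

Contact is confirmed, so I'm releasing.

>>> send_rows:
  motion:
    - [0,0,0,0]
    - [0,0,0,0]
    - [0,0,0,0]
    - [0,0,0,0]
    - [0,0,0,0]
    - [0,0,0,0]
  hand: 1

```text
time: 13.58
tcp_pos: [423.7, -391.8, 66.9]
eef_rot: [[0.907, -0.0, 0.422], [-0.422, 0.0, 0.907], [-0.0, -1.0, 0.0]]
force: [-0.1, -0.9, -0.6]
opening: 0.989
```

>>> send_rows:
  motion:
    - [0,0,0.5,0]
    - [0,0,0.8,0]
    - [0,0,0.8,0]
    - [0.3,0.8,0,0]
    - [0.4,1,0,0]
    - [0.6,1,0,0]
    - [0.6,1,0,0]
    - [0.6,1,0,0]
    - [0.5,0.9,0,0]
    - [0,0,0,0]

```text
time: 14.82
tcp_pos: [574.8, -104.0, 172.0]
eef_rot: [[0.909, 0.0, 0.418], [-0.418, 0.0, 0.909], [-0.0, -1.0, 0.0]]
force: [-1.8, -0.8, 0.2]
opening: 1.001
```

```bash
python3 see.py s8 160 110 400 310
```

```text
14.875 [ 574.1 -105.6  171.8] [-0.36  0.62 -0.39] [-16.   1. 106.  -0.  74.   9.]
```

View pics/s8c.png

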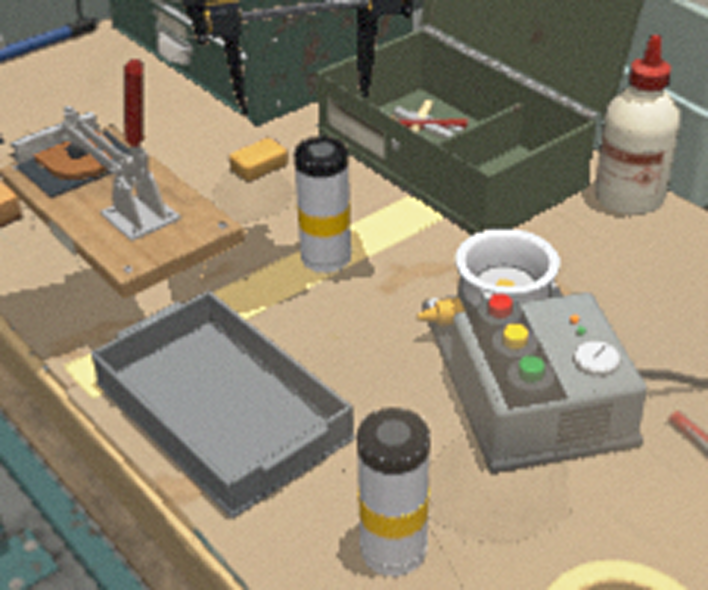

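B is upright at crop (393,490). A is at (323,205) and the gripper hangs above it. I'll align, descend and grip.

>>> send_rows:
  motion:
    - [0.34,0.07,0,0]
    - [0,0,-0.3,0]
    - [0,0,-0.6,0]
    - [0,0,-0.6,0]
    - [0,0,-0.54,0]
    - [0,0,0,0]
    - [0,0,0,0]

```text
time: 15.75
tcp_pos: [591.0, -104.0, 70.5]
eef_rot: [[0.906, 0.001, 0.423], [-0.423, -0.0, 0.906], [0.001, -1.0, 0.0]]
force: [0.7, -0.1, -0.6]
opening: 1.001
```

```bash
python3 see.py s9 210 110 340 230
```

```text
15.8 [ 591.5 -104.    71.2] [-0.16  0.1   0.27] [-15.   8. 108.  -0.  64.  10.]
```

View pics/s9c.png

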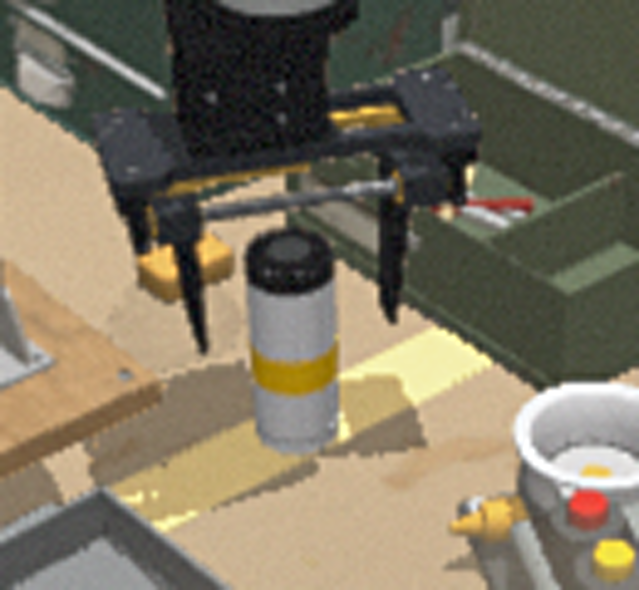

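The fingertips are at crop (203,350) and (390,320), and A's axis (x about 293) is midway between them. Gripping.

>>> send_rows:
  motion:
    - [0,0.03,0,0]
    - [0,0,0,0]
    - [0,0,0,0]
    - [0,0,0,0]
    - [0,0,0,0]
    - [0,0,0,0]
    - [0,0,0,0]
    - [0,0,0,0]
  hand: 0
  force: 30

```text
time: 16.8
tcp_pos: [590.9, -101.9, 70.0]
eef_rot: [[0.906, 0.0, 0.422], [-0.422, -0.0, 0.906], [0.0, -1.0, 0.0]]
force: [1.0, -1.3, -0.3]
opening: 0.478
```

>>> send_rows:
  motion:
    - [0,0,0.2,0]
    - [0,0,0.4,0]
    - [0,0,0.4,0]
    - [0,0,0.2,0]
    - [0,0,0,0]
    - [0,0,0,0]
    - [0,0,0,0]
    - [0,0,0,0]

```text
time: 17.8
tcp_pos: [590.3, -101.7, 129.2]
eef_rot: [[0.906, -0.001, 0.422], [-0.422, 0.0, 0.906], [-0.001, -1.0, -0.0]]
force: [0.4, 0.3, -4.6]
opening: 0.483
```

```bash
python3 weigh.py; python3 see.py s10 210 110 340 230
```

```text
18.3 [ 590.8 -101.8  130. ] [  0.08   0.05  -4.92   0.   -40.53 -36.61] [0.27 0.61 0.42 0.   0.02 0.03] 0.48405577375127407
18.35 [ 590.8 -101.8  130. ] [-0.19  0.86 -4.91] [-15.   5. 106.   0.  70.  10.]
```

View pics/s10c.png

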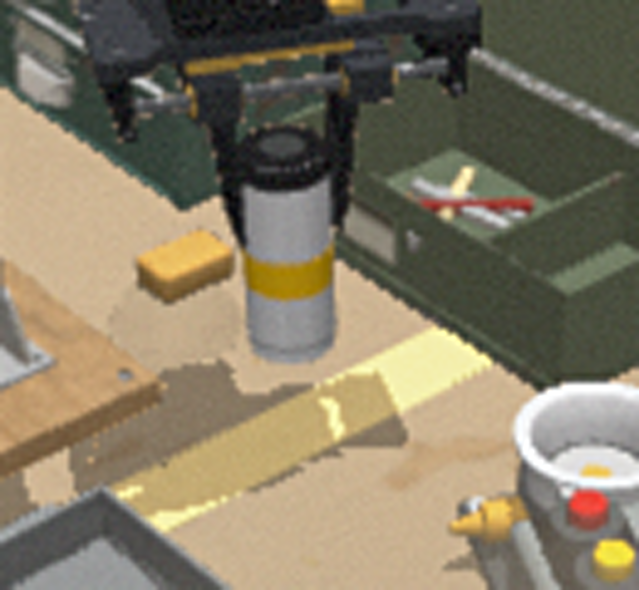

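A weighs 4.9 N and B 2.2 N, so A is the fresh one. I'll set A down where it stood, put B in the tray, then come back.

>>> send_rows:
  motion:
    - [0,0,-0.4,0]
    - [0,0,-0.4,0]
    - [0,0,-0.2,0]
    - [0,0,-0.14,0]
    - [0,0,-0.06,0]
    - [0,0,-0.02,0]
    - [0,0,0,0]
    - [0,0,0,0]

```text
time: 19.35
tcp_pos: [591.0, -101.8, 69.9]
eef_rot: [[0.906, 0.001, 0.422], [-0.422, -0.0, 0.906], [0.001, -1.0, 0.0]]
force: [-2.9, 0.6, 2.0]
opening: 0.479
```

>>> send_rows:
  motion:
    - [0,0,0,0]
    - [0,0,0,0]
    - [0,0,0,0]
    - [0,0,0,0]
    - [0,0,0,0]
    - [0,0,0,0]
  hand: 1

```text
time: 20.1
tcp_pos: [590.7, -101.8, 68.9]
eef_rot: [[0.907, 0.0, 0.422], [-0.422, -0.0, 0.907], [0.0, -1.0, 0.0]]
force: [-1.1, -0.6, -0.7]
opening: 0.99
```

>>> send_rows:
  motion:
    - [0,0,0.5,0]
    - [0,0,0.8,0]
    - [0,0,0.8,0]
    - [-0.5,-0.9,0,0]
    - [-0.55,-1,0,0]
    - [-0.6,-1,0,0]
    - [-0.6,-1,0,0]
    - [-0.6,-1,0,0]
    - [-0.4,-0.8,0,0]
    - [0,0,0,0]

```text
time: 21.35
tcp_pos: [426.8, -389.0, 174.0]
eef_rot: [[0.905, -0.0, 0.426], [-0.426, -0.0, 0.905], [0.0, -1.0, -0.0]]
force: [-1.2, 0.4, -0.2]
opening: 1.0
```

```bash
python3 see.py s11 160 110 400 310
```

```text
21.4 [ 427.6 -387.6  173.9] [-0.3   0.58 -0.87] [-48.  -0. 106.   0.  74. -22.]
```

View pics/s11c.png

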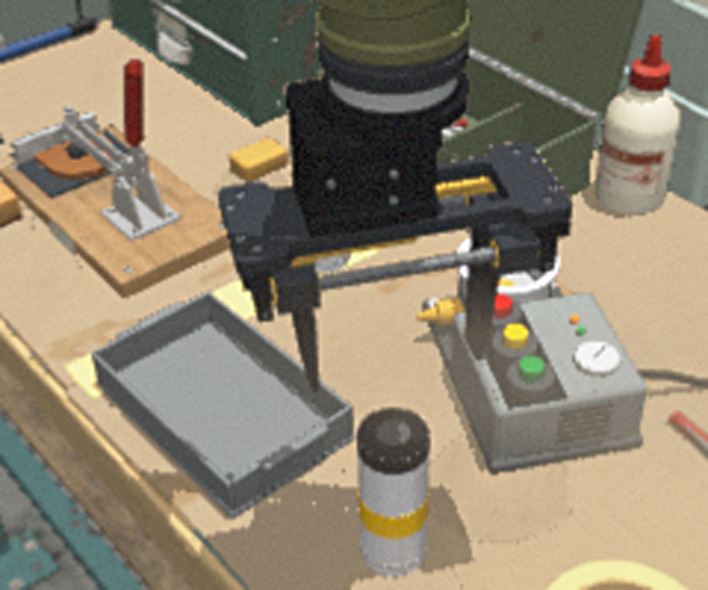

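>>> send_rows:
  motion:
    - [-0.07,-0.09,0,0]
    - [0,0,-0.3,0]
    - [0,0,-0.6,0]
    - [0,0,-0.6,0]
    - [0,0,-0.57,0]
    - [0,0,0,0]
    - [0,0,0,0]

```text
time: 22.28
tcp_pos: [425.4, -391.1, 71.0]
eef_rot: [[0.907, 0.001, 0.421], [-0.421, -0.0, 0.907], [0.001, -1.0, -0.0]]
force: [-0.1, 0.2, -0.0]
opening: 0.996
```

>>> send_rows:
  motion:
    - [0,0,0,0]
    - [0,0,0,0]
    - [0,0,0,0]
    - [0,0,0,0]
    - [0,0,0,0]
    - [0,0,0,0]
    - [0,0,0,0]
    - [0,0,0,0]
  hand: 0
  force: 30

```text
time: 23.28
tcp_pos: [424.7, -391.3, 70.4]
eef_rot: [[0.907, -0.0, 0.422], [-0.422, -0.0, 0.907], [-0.0, -1.0, -0.0]]
force: [0.1, -0.5, 0.1]
opening: 0.488
```

>>> send_rows:
  motion:
    - [0,0,0.2,0]
    - [0,0,0.5,0]
    - [0,0,0.6,0]
    - [0,0,0.3,0]
    - [-0.04,0.5,0,0]
    - [-0.06,0.8,0,0]
    - [-0.06,0.9,0,0]
    - [-0.06,0.8,0,0]
    - [-0.06,0.5,0,0]
    - [0,0.26,0,0]

```text
time: 24.52
tcp_pos: [410.3, -202.0, 150.1]
eef_rot: [[0.907, -0.0, 0.421], [-0.421, 0.0, 0.907], [-0.001, -1.0, 0.0]]
force: [0.4, -0.2, -1.5]
opening: 0.489
```

>>> send_rows:
  motion:
    - [0,0,0,0]
    - [0,0,0,0]

```text
time: 24.78
tcp_pos: [410.9, -204.0, 150.6]
eef_rot: [[0.906, 0.0, 0.423], [-0.423, -0.0, 0.906], [0.0, -1.0, -0.0]]
force: [0.2, 0.4, -2.4]
opening: 0.482
```

```bash
python3 see.py s12 160 130 360 300
```

```text
24.825 [ 410.9 -204.1  150.6] [-0.48 -0.88 -2.43] [-33. -15. 122.  -0.  73.  -8.]
```

View pics/s12c.png

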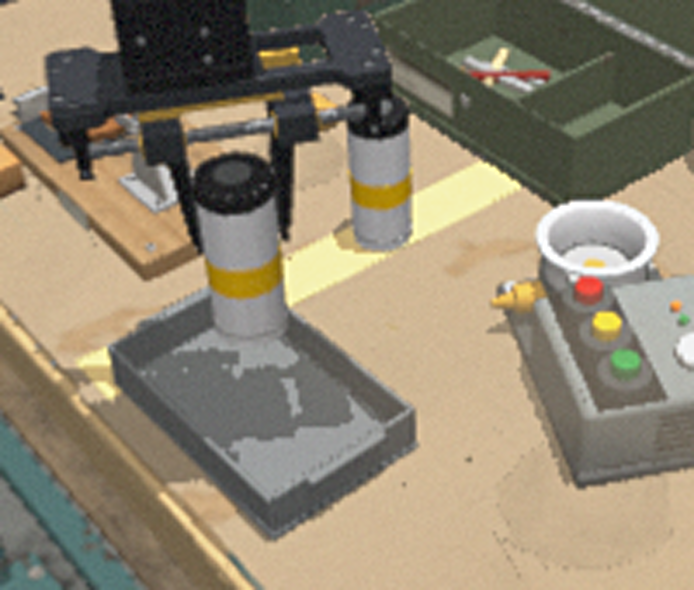

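B hangs upright above the tray with its bottom at crop (250,330). Lowering it.

>>> send_rows:
  motion:
    - [0,0,-0.4,0]
    - [0,0,-0.5,0]
    - [0,0,-0.3,0]
    - [0,0,-0.18,0]
    - [0,0,-0.1,0]
    - [0,0,-0.04,0]
    - [0,0,0,0]
    - [0,0,0,0]

```text
time: 25.82
tcp_pos: [411.1, -203.5, 75.1]
eef_rot: [[0.907, 0.001, 0.422], [-0.422, -0.001, 0.907], [0.001, -1.0, -0.0]]
force: [0.9, -0.0, -2.5]
opening: 0.485
```

>>> send_rows:
  motion:
    - [0,0,-0.02,0]
    - [0,0,-0.02,0]
    - [0,0,0,0]

```text
time: 26.2
tcp_pos: [411.3, -203.6, 74.4]
eef_rot: [[0.907, 0.0, 0.422], [-0.422, -0.0, 0.907], [0.001, -1.0, -0.0]]
force: [-2.7, 2.2, 9.0]
opening: 0.485
```

>>> send_rows:
  motion:
    - [0,0,0,0]
    - [0,0,0,0]
    - [0,0,0,0]
    - [0,0,0,0]
    - [0,0,0,0]
    - [0,0,0,0]
  hand: 1

```text
time: 26.95
tcp_pos: [410.7, -203.3, 72.4]
eef_rot: [[0.906, -0.0, 0.422], [-0.422, 0.0, 0.906], [-0.0, -1.0, 0.0]]
force: [-0.1, -0.5, 0.2]
opening: 0.994
```

>>> send_rows:
  motion:
    - [0,0,0.5,0]
    - [0,0,0.8,0]
    - [0,0,0.8,0]
    - [0.6,0.3,0,0]
    - [0.8,0.45,0,0]
    - [0.8,0.5,0,0]
    - [0.8,0.5,0,0]
    - [0.6,0.28,0,0]
    - [0,0,0,0]
    - [0,0,0,0]

```text
time: 28.2
tcp_pos: [590.2, -101.9, 177.1]
eef_rot: [[0.907, -0.001, 0.422], [-0.422, -0.0, 0.907], [-0.001, -1.0, -0.0]]
force: [-0.1, -0.2, 0.7]
opening: 0.998
```

```bash
python3 see.py s13 160 110 400 310
```

```text
28.25 [ 590.  -102.1  177.2] [-0.14 -0.84 -0.12] [-15.   2. 103.  -0.  74.  10.]
```

View pics/s13c.png

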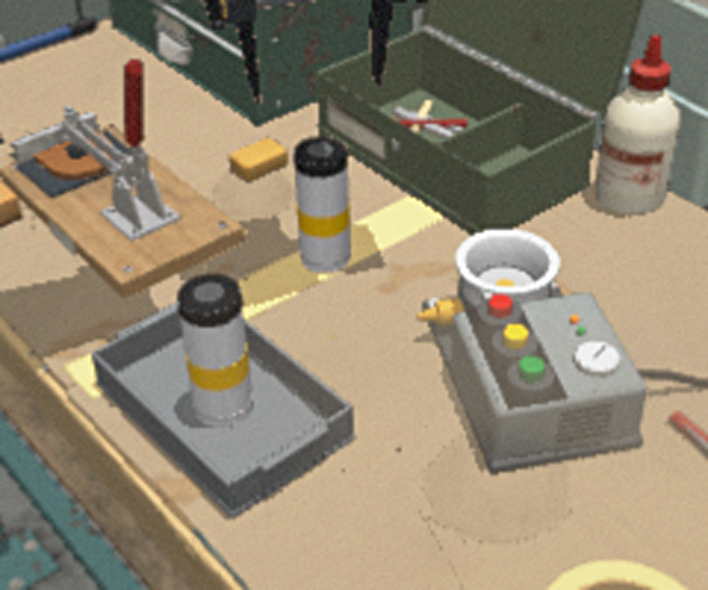

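B stands upright in the tray at crop (215,350). Descending to A.

>>> send_rows:
  motion:
    - [0,0,-0.4,0]
    - [0,0,-0.6,0]
    - [0,0,-0.6,0]
    - [0,0,-0.54,0]
    - [0,0,0,0]
    - [0,0,0,0]

```text
time: 29.0
tcp_pos: [590.8, -102.1, 71.0]
eef_rot: [[0.906, 0.001, 0.423], [-0.423, -0.0, 0.906], [0.001, -1.0, 0.0]]
force: [-0.9, 0.9, 0.4]
opening: 0.998
```

>>> send_rows:
  motion:
    - [0,0,0,0]
    - [0,0,0,0]
    - [0,0,0,0]
    - [0,0,0,0]
    - [0,0,0,0]
    - [0,0,0,0]
    - [0,0,0,0]
    - [0,0,0,0]
  hand: 0
  force: 45

```text
time: 30.0
tcp_pos: [590.8, -101.8, 70.5]
eef_rot: [[0.906, 0.0, 0.422], [-0.422, -0.0, 0.906], [0.0, -1.0, 0.0]]
force: [0.3, -0.1, -0.4]
opening: 0.479
```

>>> send_rows:
  motion:
    - [0,0,0.2,0]
    - [0,0,0.5,0]
    - [0,0,0.7,0]
    - [0,0,0.6,0]
    - [0,0,0.2,0]
    - [0,0,0,0]

```text
time: 30.75
tcp_pos: [590.6, -101.7, 180.4]
eef_rot: [[0.907, -0.0, 0.422], [-0.422, -0.0, 0.907], [0.0, -1.0, -0.0]]
force: [-0.4, 0.2, -4.6]
opening: 0.481
```

>>> send_rows:
  motion:
    - [0.1,-0.4,0,0]
    - [0.25,-0.8,0,0]
    - [0.26,-0.8,0,0]
    - [0.26,-0.8,0,0]
    - [0.2,-0.5,0,0]
    - [0.04,-0.12,0,0]
    - [0,0,0,0]
    - [0,0,0,0]
    - [0,0,0,0]

```text
time: 31.88
tcp_pos: [646.1, -271.8, 180.5]
eef_rot: [[0.907, -0.0, 0.421], [-0.421, 0.0, 0.907], [-0.0, -1.0, 0.0]]
force: [-0.0, -0.8, -4.6]
opening: 0.478
```

```bash
python3 see.py s14 280 110 400 220; python3 see.py t14 230 100 370 220 top
```

```text
31.925 [ 646.2 -271.9  180.7] [-0.01 -0.06 -4.46] [-27.  15.  89.   0.  76.  -2.]
31.975 [ 646.3 -272.1  180.8] [-0.19 -0.2  -4.46] [-27.  15.  89.   0.  76.  -2.]
```

View pics/s14c.png

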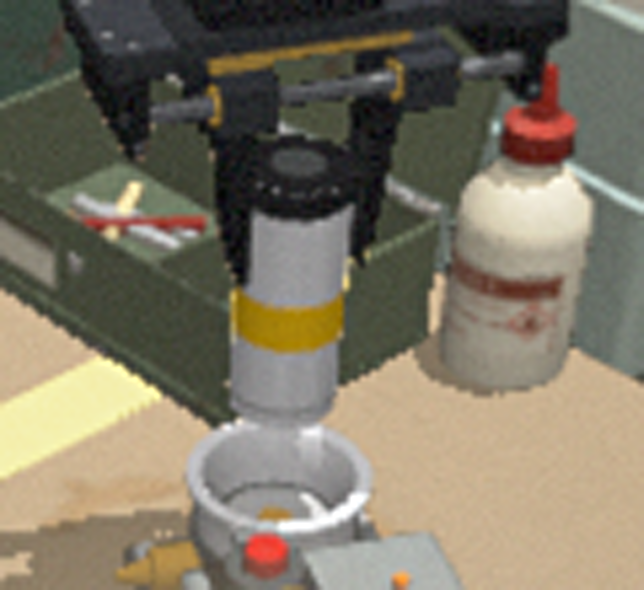

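View pics/t14c.png

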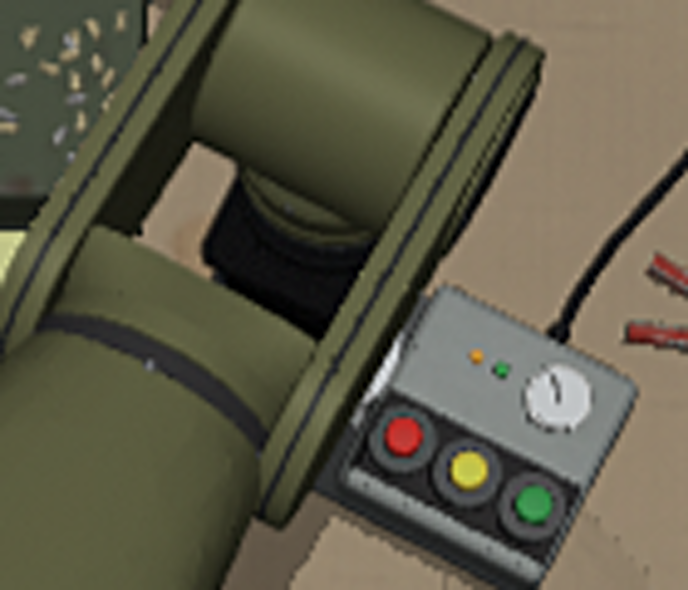

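The scene crop shows A upright above the funnel. Its bottom ellipse is centred near (283,402) and the mouth near (280,478). I'll compare the two in the same view.

Run:
```python
from h import *
d=ld('s14'); s=590/110
f=lambda p:[p[0]/s+280-.4,p[1]/s+110-.4]
print('bottom',onz(d,[f((283,402))],110).round(1),'low edge',onz(d,[f((283,424))],110).round(1),'sides',onz(d,[f((232,402)),f((335,402))],110).round(1))
print('mouth ell ctr',onz(d,[f((280,478))],72).round(1), 'L,R', onz(d,[f((187,478)),f((373,478))],72).round(1))
C=cloud(d); q=(C[...,2]>112)&(C[...,2]<150)&(np.hypot(C[...,0]-646,C[...,1]+272)<40); print(q.sum())
p=C[q]; 
for lo,hi in((112,125),(125,140)):
    o=p[(p[:,2]>lo)&(p[:,2]<hi)][:,:2]; from scipy.optimize import least_squares
    g=least_squares(lambda c:np.hypot(*(o-c).T)-23,[646,-272],loss='soft_l1'); print(lo,len(o),g.x.round(1))
```

```text
bottom [[ 645.9 -271.3  110. ]] low edge [[ 634.6 -282.7  110. ]] sides [[ 629.3 -257.   110. ]
 [ 662.7 -285.9  110. ]]
mouth ell ctr [[ 643.4 -275.3   72. ]] L,R [[ 612.3 -248.6   72. ]
 [ 674.3 -301.9   72. ]]
277
112 95 [ 646.  -269.5]
125 108 [ 646.3 -269.3]
```

The cartridge axis is vertical and within about 2.5 mm of the seat axis. After a small correction I'll descend to just above the plate.

>>> send_rows:
  motion:
    - [-0.01,-0.04,-0.2,0]
    - [0,0,-0.3,0]
    - [0,0,-0.3,0]
    - [0,0,-0.2,0]
    - [0,0,-0.16,0]
    - [0,0,0,0]
    - [0,0,0,0]

```text
time: 32.85
tcp_pos: [646.1, -275.0, 123.1]
eef_rot: [[0.906, 0.001, 0.422], [-0.422, -0.0, 0.906], [0.001, -1.0, -0.0]]
force: [0.5, 0.0, -4.5]
opening: 0.478
```

```bash
python3 see.py s15 280 110 400 220
```

```text
32.9 [ 646.2 -275.   123.4] [ 0.26 -0.28 -3.83] [-27.  17.  92.   0.  71.  -2.]
```

View pics/s15c.png

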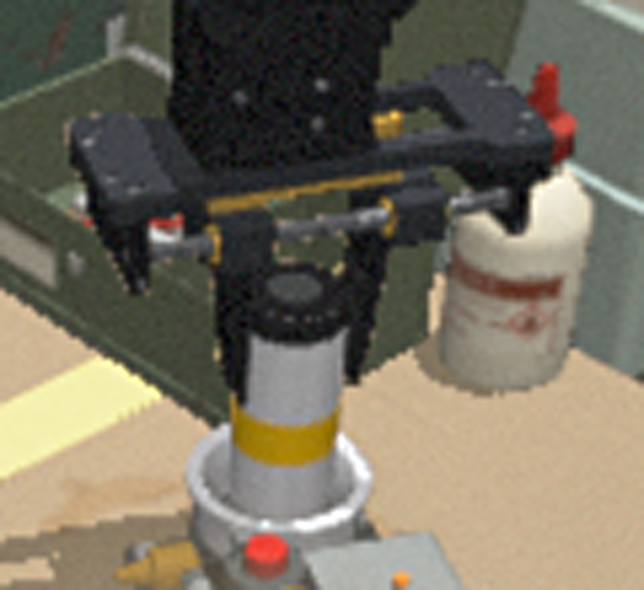

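It's inside the bore with no side force. Going down to the plate and starting to press.

>>> send_rows:
  motion:
    - [0,0.03,-0.08,0]
    - [0,0,-0.08,0]
    - [0,0,-0.08,0]
    - [0,0,0,0]
    - [0,0,0,0]

```text
time: 33.52
tcp_pos: [646.0, -273.3, 111.6]
eef_rot: [[0.907, 0.001, 0.422], [-0.422, -0.0, 0.907], [0.001, -1.0, 0.0]]
force: [-2.2, 0.8, 4.0]
opening: 0.483
```

The spring has engaged: 8.7 N total at about 3.5 mm of travel, which matches the model. Pressing further.

>>> send_rows:
  motion:
    - [0,0,-0.06,0]
    - [0,0,-0.06,0]
    - [0,0,-0.06,0]
    - [0,0,-0.04,0]
    - [0,0,0,0]
    - [0,0,0,0]

```text
time: 34.28
tcp_pos: [646.1, -273.3, 101.4]
eef_rot: [[0.907, 0.001, 0.422], [-0.422, -0.0, 0.907], [0.001, -1.0, 0.0]]
force: [-4.2, 3.2, 9.4]
opening: 0.476
```

>>> send_rows:
  motion:
    - [0,0,-0.02,0]
    - [0,0,-0.02,0]
    - [0,0,0,0]
    - [0,0,0,0]
    - [0,0,0,0]

```text
time: 34.9
tcp_pos: [646.2, -273.4, 101.4]
eef_rot: [[0.907, 0.001, 0.422], [-0.422, -0.0, 0.907], [0.001, -1.0, 0.0]]
force: [-7.3, 4.1, 16.8]
opening: 0.48
```

```bash
python3 see.py s16 180 110 400 280
```

```text
34.95 [ 646.3 -273.3  101.4] [-7.68  4.02 15.99] [-27.  18.  93.   0.  69.  -2.]
```

View pics/s16c.png

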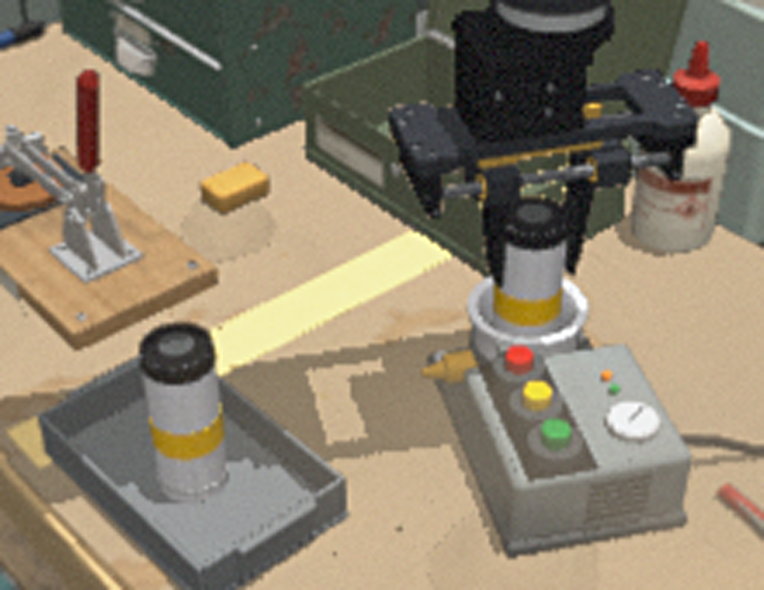

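Run:
```python
from h import *
C=cloud(ld('s16'))
for n,x,y in(('A',646,-273),('B',411,-204)):
    q=(np.hypot(C[...,0]-x,C[...,1]-y)<14)&(C[...,2]<155)&(C[...,2]>90); print(n,np.nanmedian(C[q][:,2]),q.sum())
print(r.close_job()); s=r.read_state(); print(s['time'],s['tcp_pos'],s['force'],s['opening'])
```

```text
A 147.71693632417424 69
B 120.6785853515878 85
the job is handed in; nothing more can be done
None
the job is handed in; nothing more can be done
```

The job is done and handed in at about 35 s, with the gripper still holding the fresh cartridge down in the seat.

- **Keys:** I pressed red, yellow and green in that order. Each reached its bottom at 78 mm with 14–17 N of push, and the pictures show each one down.
- **Weighing:** The cartridge near the tape roll pulled about 2.2 N. The one near the wax block pulled about 4.9 N, so that one is the fresh cartridge.
- **Spent cartridge:** It stands upright in the returns tray, released. Its cap reads 120.7 mm high against an expected 119 mm.
- **Fresh cartridge:** It is upright in the seat and on the plate's stop. More push raised the force reading from 9 to 17 N without any further travel. Its cap reads 147.7 mm against an expected 146 mm.

**Disagreements:** The two cameras differed by 2–5 mm in position, so I used averages. Depth readings ran about 1–2 mm high. While pressing there was a sideways reading of up to about 8 N.

The other items showed no movement in the last picture. It did not cover the tape roll and heel lift; I kept the arm clear of both.

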